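# Load a wood test coupon under the spring clip of a moisture tester

## Task

Load the wooden test coupon that lies on the bench moisture tester's bed: press the tester's spring clip open with one fingertip on its long thumb plate and, keeping it held down, push the coupon under the raised jaw with the other fingertip until it rests fully home against the end stop. Then let the clip close on the coupon and move clear. Only slide the coupon along the bed, never grip or lift it, and leave the spare coupons and the other loose things on the table where they are.

Things in the scene. Friction and masses are not known exactly. Their poses are not given: they have to be found in the camera images.
- tester: Heavy bench wood-moisture tester, fixed: grey base 232 x 134 mm, 15 mm high. Origin under its middle on the table; x = push direction (towards the read-out head with the sloping panel), y left, z up; mm below are in this frame. Black bed, top at z = 22, x = -115 to 60, centre line y = 24. Head: x = 65 to 115, z up to 73
- mouth (a point): Point on the bed's top, on its centre line at the channel's mouth (tester x = -20, y = 24, z = 22). Two aluminium rails, 7 mm high, make a channel 43.6 mm wide from x = 5 to the end stop; at the mouth they flare to about 59 mm. The coupon starts before or just in the mouth. Tester's axes
- seat (a point): Point on the bed's top under the middle of the coupon when it is fully home (tester x = 35, y = 24, z = 22); has the tester's axes. The end stop, 9 mm high, has its face 25 mm beyond this point, at tester x = 60
- clip (a joint): Angle of the spring clip about its steel shaft, rad: 0 closed (jaw 0.5 mm above the bed), grows as the thumb plate is pressed, 0.55 fully pressed (solid stop). A spring closes it: at the plate's middle about 3 N to start, 10 N fully pressed. The jaw clears the coupon above 0.37; closed on the coupon it reads about 0.34. Shaft along x at tester y = -16, z = 36 (its bearing blocks up to z = 43)
- thumb_plate (a point): Middle of the top of the clip's thumb plate, a ribbed steel strip right (-y) of the shaft, 130 mm long (tester x = -110 to 20), 28 mm wide. Closed it slopes up to the right at 0.55 rad, outer edge at z = 50; fully pressed it is level, top at z = 26 (4 mm above the bed), y = -30 to -58. A finger can slide along its whole length while pressing
- jaw (a point): Middle of the underside of the clip's jaw foot (tester x = 25 to 45, 10 mm wide across, y = 14 when closed), over the right half of the channel. Its front is upright: the coupon cannot get under it unless the clip is held open
- coupon_mid (a point): Centre of the wooden test coupon, a flat block 50 mm (its x, along the push) x 40 mm (its y) x 10 mm thick, about 30 g, lying loose on the black bed before the mouth of the channel, roughly in line with it
- spare_a: Spare coupon, same size, lying on the table to the left of the tester; origin in the middle of its underside. To be left alone
- spare_b: Second spare coupon, same size, lying on the table to the left of the tester; origin in the middle of its underside. To be left alone
- pencil: Carpenter's pencil, 171 mm, lying on the table in front of the tester. To be left alone
- wax_tin: Round tin of paste wax with a green lid, 72 mm across, 28 mm high, on the table to the left. To be left alone
- marking_gauge: Wooden marking gauge, 180 x 50 x 58 mm, near the table's front edge. To be left alone
- sanding_block: Cork sanding block, 90 x 56 x 32 mm, far left. To be left alone
- glue_bottle: Upright glue bottle, 46 mm across, 169 mm tall, on the right. To be left alone
- blank_0: Sawn carving blank, 50 x 40 x 30 mm, on the right. To be left alone
Things that resemble listed ones, but are neither listed nor needed, are in the scene too. Leave any blue, orange or yellow look-alike of the part that bears coupon_mid alone.

How it is judged:
By the outcome, as a careful person would: the job done as asked, in the order asked, and still so for the second after the job is handed in, with the robot touching nothing.
It also fails if it takes over 51 s, if anything falls off the work surface, if the arm or the gripper's body presses on something with over 40 N, if the wrist force passes 120 N, or if a joint passes its speed limit or range.

## Robot

A 6-joint arm with a two-finger parallel gripper is mounted at the origin on a cart in front of the work surface, level with it; the furniture and walls round the work are solid. World frame = base frame: x ahead of the robot, y to its left, z up, the work surface at z = 0. Lengths are in m, angles in rad, forces in N, time in s.
With the tool pointing down it reaches from about 0.35 to 0.775 m from the base axis. Payload 5.5 kg.
Tool frame: the origin (TCP) lies midway between the tips of the shut fingers; the grasp point (between the pads) lies env.tcp_to_grasp behind it (env.tcp_to_grasp is the distance from the TCP to the grasp point, in m); z points along the fingers, y is the direction in which the jaws open and shut (so a half turn about z gives the same grasp; the last joint's range is limited). The gripper opens to 85 mm and grips with 20 to 120 N. Pads are 22 mm wide; open, the fingers measure 114 mm over their backs; the gripper's body (76 mm by 85 mm) begins 54 mm behind the grasp point. The pads swing forward as they close: fully open they stand 13 mm farther back than shut.
Start: joints at [-1.399, 0.313, 0.046, 1.304, 0, 1.431], TCP at [0.176, -0.547, 0.231] pointing down, gripper open.
Joint ranges: [-2.76, 2.76], [-0.86, 1.69], [-1.03, 1.26], [-2.2, 2.34], [-1.47, 1.5], [-3.14, 3.14]. Speed limits (rad/s): [2.57, 2.57, 3.14, 3.14, 3.14, 3.14].

## Interface

Orientations are given as a unit quaternion [w, x, y, z].
In Python, from workcell import env gives the robot as it stands.
- The arm moves only by the shell command python3 -m handwheel 'ROWS' [OPENING] [FORCE]. ROWS is JSON, a list of rows, each an object of numbers: "dx", "dy", "dz": the shift along the tool's x, y, z normalised to -1 to 1, where 1 is 20 mm; "roll": the turn about the tool's z normalised to -1 to 1, where 1 is 6 degrees. In form: [{"dx": .., "dy": .., "dz": .., "roll": ..}, ...]. A call has 1 to 8 rows; each row shifts and turns the commanded pose from where the row before left it, along the tool's axes as they then stand; what a row does not reach is not made up. A row lasts 1/12 s, in which the tool goes at most 41.7 mm and 7.16 degrees, less where a joint would pass 70% of its speed; a pose out of reach is approached as far as the arm can. A call with a number of a shift or a turn outside -1 to 1 is refused whole. A call with a gripper value outside its range is refused whole. OPENING is the closure in counts, from 0 (fully open) to 255 (shut), set as the call begins (- or left out, the last holds). The fingers move at their own pace and stop on an object; FORCE is the grip in N (left out, the last holds). Time passes only in rows, so rows that do not move let the fingers close. It gives the time, the measured TCP pose, the force and the opening at its end, in the units of the state.
- env.get_state(): the state, without advancing time (a new reading comes with each control period).
- env.read_camera(name): name is "side" or "top"; returns the picture (384x512x3 uint8, blue, green, red); there is no depth.
- env.calibration(name): a dict with "fx", "fy", "cx", "cy" (pixels), "R" (3x3) and "t" (3): a world point X has camera coordinates R X + t. Camera axes: x right, y down, z forward; pixel columns grow to the right and rows downward; lengths in m; the calibration is good to about 2 mm. A picture is of the moment at which its call begins. calibration takes no time and is no camera call.
- env.hand_in(): hands the job in, once; it reports no verdict.
The state is a dict: "clock": time; "joint_pos": joint angles; "qvel": joint speeds; "tau": joint torques, N m; "tcp_pos": TCP position; "orientation": TCP orientation; "wrist_force": force on the tool from outside, world axes, zero at the start; "ft_torque": the same for the moment, N m; "finger_gap": finger opening in m.
Only numpy, scipy, OpenCV 4.12 (cv2) and the standard library are available. Lean on these libraries where they do the work, as an engineer would, in place of code of your own. Each camera call takes 0.05 s, during which the arm holds its last target.

## Working session

There is one attempt and no reset: what is moved stays moved. The work goes in short steps, Python scripts to look and compute and a shell command to move; the robot and the scene stay as the last step left them, time stands still between calls to the robot, and variables do not carry over. Pictures are saved under pics/ and viewed, and the job is handed in when it is done.

```bash
mkdir -p pics; ls
python3 - <<'E'
from workcell import env
import cv2
s=env.get_state();print(s, env.tcp_to_grasp)
for n in("side","top"):
    cv2.imwrite(f"pics/{n}0.png",env.read_camera(n)); print(n,env.calibration(n))
E
```

```text
pics
{'clock': 0.0, 'joint_pos': array([-1.39860559e+00,  3.14008336e-01,  4.49829919e-02,  1.30360522e+00,
        2.47644448e-05,  1.43119728e+00]), 'qvel': array([-1.27409721e-03,  1.12180247e-04,  3.63803831e-05,  9.22922676e-05,
       -3.33609504e-04,  6.82379059e-05]), 'tau': array([ 7.92807987e-04, -4.80628145e+01,  2.98533118e+01,  1.92898972e-02,
       -5.17906426e-05,  3.46697220e-06]), 'tcp_pos': array([ 0.17629871, -0.54676975,  0.230406  ]), 'orientation': array([-9.17198858e-04,  9.87872568e-01,  1.55264126e-01, -2.56399322e-06]), 'wrist_force': array([-0.2202571 ,  0.32603571, -0.74163625]), 'ft_torque': array([-0.01365386,  0.02281502, -0.01339501]), 'finger_gap': 0.08516796484888849} 0.0187
side {'fx': 424.4783586657303, 'fy': 424.4783586657303, 'cx': 249.06310766012754, 'cy': 188.74416611229864, 'R': array([[ 9.99935872e-01, -4.85048276e-03, -1.02335206e-02],
       [-1.13248451e-02, -4.28534800e-01, -9.03454301e-01],
       [-3.23018803e-06,  9.03512257e-01, -4.28562250e-01]]), 't': array([-0.54114684,  0.10606742,  1.1510005 ])}
top {'fx': 349.350477603467, 'fy': 349.350477603467, 'cx': 255.68053251834186, 'cy': 192.06041208273527, 'R': array([[ 0.01264351, -0.99981393, -0.01456888],
       [-0.98143786, -0.0096201 , -0.19153898],
       [ 0.19136318,  0.01672018, -0.98137687]]), 't': array([0.12759436, 0.54282778, 0.97698383])}
```

View pics/side0.png

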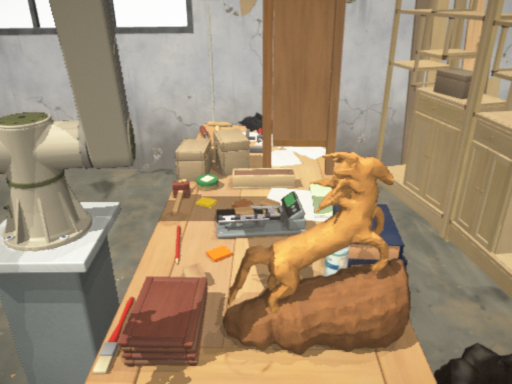

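View pics/top0.png

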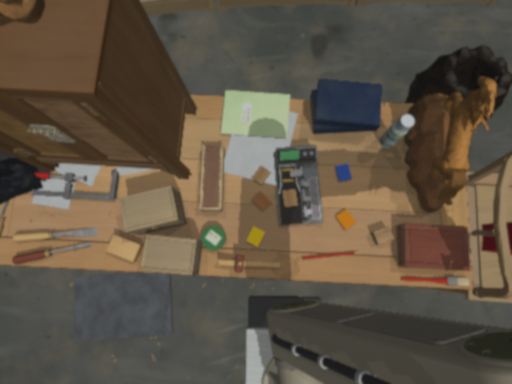

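The top view shows the tester at about (298,186), with its head away from the robot. The coupon is near (290,198). I'll zoom in on both views.

Run:
```python
import cv2,numpy as np
a=cv2.imread("pics/top0.png")[135:235,245:355]; cv2.imwrite("pics/topz.png",cv2.resize(a,None,fx=6,fy=6,interpolation=cv2.INTER_CUBIC)[:600])
a=cv2.imread("pics/side0.png")[180:250,200:320]; cv2.imwrite("pics/sidez.png",cv2.resize(a,None,fx=6.5,fy=6.5,interpolation=cv2.INTER_CUBIC))
```

```text
(no output)
```

View pics/topz.png

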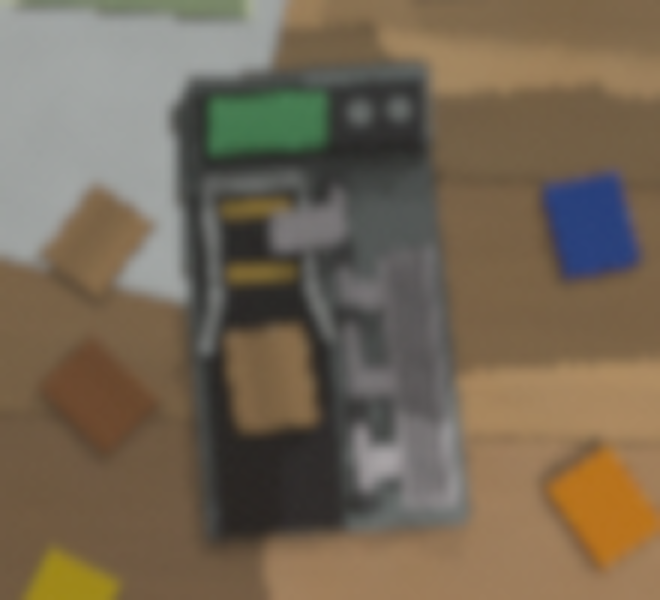

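View pics/sidez.png

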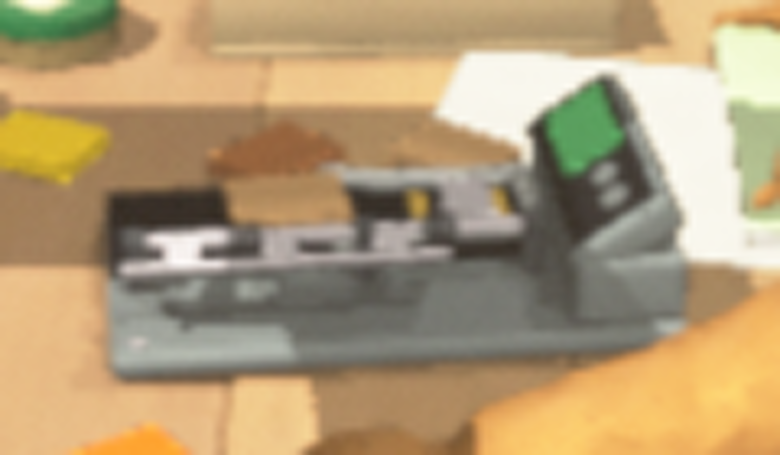

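```bash
cat > h.py <<'E'
import numpy as np,cv2
from scipy.optimize import least_squares
from workcell import env
C={n:env.calibration(n) for n in("side","top")}
def proj(n,X):
    c=C[n];p=np.asarray(X)@c["R"].T+c["t"]
    return np.stack([c["fx"]*p[...,0]/p[...,2]+c["cx"],c["fy"]*p[...,1]/p[...,2]+c["cy"]],-1)
def cast(n,uv,z):
    c=C[n];d=c["R"].T@np.array([(uv[0]-c["cx"])/c["fx"],(uv[1]-c["cy"])/c["fy"],1]);o=-c["R"].T@c["t"]
    return o+d*(z-o[2])/d[2]
E
cat > fit.py <<'E'
from h import *
top=[((212,542),(-116,67,15)),((466,522),(-116,-67,15)),((206,352),(-20,53.5,29)),((328,338),(-20,-5.5,29)),((460,508),(-110,-57,50)),((432,245),(20,-57,50)),((410,505),(-110,-33,35))]
side=[((120,378),(-116,-67,0)),((120,270),(-110,-57,50)),((452,250),(20,-57,50)),((686,330),(116,-67,15))]
obs=[("top",np.array(p)/6+[245,135]-.4,np.array(q)/1e3) for p,q in top]+[("side",np.array(p)/6.5+[200,180]-.4,np.array(q)/1e3) for p,q in side]
def T(v,q):
    c,s=np.cos(v[2]),np.sin(v[2]);return np.array([v[0]+c*q[0]-s*q[1],v[1]+s*q[0]+c*q[1],q[2]])
f=lambda v:np.concatenate([proj(n,T(v,q))-p for n,p,q in obs])
r=least_squares(f,[.55,-.1,.1],loss="soft_l1");print(r.x);print(r.fun.reshape(-1,2).round(1))
np.save("tester.npy",r.x)
# coupon: brown mask in the top view
im=cv2.imread("pics/top0.png")
R=im[188:209,281:299].astype(int);m=((R[...,2]-R[...,0])>35).astype(np.uint8)
cs,_=cv2.findContours(m,0,1);k=max(cs,key=cv2.contourArea);rect=cv2.minAreaRect(k);print(rect,m.sum())
mm=cv2.moments(m,True);uv=(mm["m10"]/mm["m00"]+281,mm["m01"]/mm["m00"]+188);P=cast("top",uv,.032)
def inv(v,P):
    c,s=np.cos(v[2]),np.sin(v[2]);d=P[:2]-v[:2];return np.array([c*d[0]+s*d[1],-s*d[0]+c*d[1]])*1e3
print(uv,P,"tester mm",inv(r.x,P))
for q in cv2.boxPoints(rect): print(inv(r.x,cast("top",q+[281,188],.032)).round(1))
E
python3 fit.py
```

```text
[0.56906919 0.00826943 0.08576238]
[[-1.6  0.4]
 [ 0.5  0.4]
 [ 1.3 -0.5]
 [ 0.5  0.4]
 [-0.  -0.4]
 [-0.1  0.1]
 [-0.7  1.3]
 [-0.8  1.7]
 [ 0.6 -0.7]
 [ 0.4 -0.3]
 [ 1.5 -0.9]]
((8.675676345825195, 9.554054260253906), (16.76869773864746, 13.645115852355957), 80.53767395019531) 227
(289.7753303964758, 197.64757709251103) [0.52947106 0.03160471 0.032     ] tester mm [-37.45375374  26.64138786]
[-13.5  49.2]
[-9.7  8.2]
[-60.6   4.8]
[-64.3  45.4]
```

```bash
python3 -m handwheel '[{"roll":0.72},{"roll":0.72},{"roll":0.72},{"dx":0.69,"dy":-0.98},{"dx":0.69,"dy":-0.98},{"dx":0.69,"dy":-0.98},{"dx":0.69,"dy":-0.98},{"dx":0.69,"dy":-0.98}]' 88
```

```text
invalid input at $[0]: expected keys dx, dy, dz, roll
```

```bash
python3 -m handwheel '[{"dx":0.69,"dy":-0.98},{"dx":0.69,"dy":-0.98},{"dx":0.69,"dy":-0.98},{"dx":0.69,"dy":-0.98},{"dx":0.69,"dy":-0.98},{"dx":0.69,"dy":-0.98},{"dx":0.69,"dy":-0.98},{"dx":0.69,"dy":-0.98}]'
```

```text
invalid input at $[0]: expected keys dx, dy, dz, roll
```

All four keys are required in each row.

```bash
python3 -m handwheel '[{"dx":0,"dy":0,"dz":0,"roll":0.72},{"dx":0,"dy":0,"dz":0,"roll":0.72},{"dx":0,"dy":0,"dz":0,"roll":0.72},{"dx":0.69,"dy":-0.98,"dz":0,"roll":0},{"dx":0.69,"dy":-0.98,"dz":0,"roll":0},{"dx":0.69,"dy":-0.98,"dz":0,"roll":0},{"dx":0.69,"dy":-0.98,"dz":0,"roll":0},{"dx":0.69,"dy":-0.98,"dz":0,"roll":0}]' 88
```

```text
clock: 0.77
tcp_pos: [0.237, -0.4425, 0.2308]
orientation: [-0.0, 0.999, 0.043, -0.0]
wrist_force: [0.3, -0.4, 0.8]
finger_gap: 0.0559
```

```bash
python3 -m handwheel '[{"dx":0.69,"dy":-0.98,"dz":0,"roll":0},{"dx":0.69,"dy":-0.98,"dz":0,"roll":0},{"dx":0.69,"dy":-0.98,"dz":0,"roll":0},{"dx":0.69,"dy":-0.98,"dz":0,"roll":0},{"dx":0.69,"dy":-0.98,"dz":0,"roll":0},{"dx":0.69,"dy":-0.98,"dz":0,"roll":0},{"dx":0.69,"dy":-0.98,"dz":0,"roll":0},{"dx":0.69,"dy":-0.98,"dz":0,"roll":0}]' && python3 -m handwheel '[{"dx":0.69,"dy":-0.98,"dz":0,"roll":0},{"dx":0.69,"dy":-0.98,"dz":0,"roll":0},{"dx":0.69,"dy":-0.98,"dz":0,"roll":0},{"dx":0.69,"dy":-0.98,"dz":0,"roll":0},{"dx":0.69,"dy":-0.98,"dz":0,"roll":0},{"dx":0.69,"dy":-0.98,"dz":0,"roll":0},{"dx":0.69,"dy":-0.98,"dz":0,"roll":0},{"dx":0.69,"dy":-0.98,"dz":0,"roll":0}]'
cat > where.py <<'E'
from h import *
s=env.get_state();v=np.load("tester.npy");P=s["tcp_pos"];c,q=np.cos(v[2]),np.sin(v[2]);d=P[:2]-v[:2]
print("tester mm",np.array([c*d[0]+q*d[1],-q*d[0]+c*d[1],P[2]])*1e3,"yaw",2*np.arctan2(s["orientation"][2],s["orientation"][1])-v[2],"F tester",(c*s["wrist_force"][0]+q*s["wrist_force"][1],-q*s["wrist_force"][0]+c*s["wrist_force"][1],s["wrist_force"][2]),s["ft_torque"],s["finger_gap"],s["clock"])
E
python3 where.py
```

```text
clock: 1.43
tcp_pos: [0.3336, -0.2768, 0.231]
orientation: [-0.0, 0.999, 0.043, -0.0]
wrist_force: [0.3, 0.0, -0.6]
finger_gap: 0.0555
clock: 2.1
tcp_pos: [0.4301, -0.1112, 0.231]
orientation: [-0.0, 0.999, 0.043, -0.0]
wrist_force: [-0.3, 0.4, -0.6]
finger_gap: 0.0558
tester mm [-148.67589173 -107.10968125  231.00258785] yaw -0.00011818252301269705 F tester (np.float64(-0.2285018508547773), np.float64(0.3716456468439731), np.float64(-0.6111752685247519)) [0.00521807 0.01713444 0.02333564] 0.055790481315504396 2.1
```

```bash
python3 -m handwheel '[{"dx":0.67,"dy":-0.97,"dz":0,"roll":0},{"dx":0.67,"dy":-0.97,"dz":0,"roll":0},{"dx":0.67,"dy":-0.97,"dz":0,"roll":0},{"dx":0.67,"dy":-0.97,"dz":0,"roll":0},{"dx":0.67,"dy":-0.97,"dz":0,"roll":0},{"dx":0,"dy":0,"dz":1,"roll":0},{"dx":0,"dy":0,"dz":1,"roll":0},{"dx":0,"dy":0,"dz":1,"roll":0}]' && python3 -m handwheel '[{"dx":0,"dy":0,"dz":1,"roll":0},{"dx":0,"dy":0,"dz":1,"roll":0},{"dx":0,"dy":0,"dz":1,"roll":0},{"dx":0,"dy":0,"dz":0.8,"roll":0},{"dx":0,"dy":0,"dz":0,"roll":0},{"dx":0,"dy":0,"dz":0,"roll":0}]'
python3 where.py
python3 - <<'E'
from h import *
for n,(x0,y0,w,h) in dict(side=(180,150,160,110),top=(235,125,130,100)).items():
    a=env.read_camera(n);cv2.imwrite(f"pics/{n}1.png",a);cv2.imwrite(f"pics/{n}1z.png",cv2.resize(a[y0:y0+h,x0:x0+w],None,fx=5,fy=5,interpolation=cv2.INTER_CUBIC))
E
```

```text
clock: 2.77
tcp_pos: [0.4885, -0.0094, 0.1704]
orientation: [0.0, 0.999, 0.044, 0.0]
wrist_force: [-0.1, 0.7, -0.0]
finger_gap: 0.0557
clock: 3.27
tcp_pos: [0.4873, -0.0099, 0.0945]
orientation: [-0.0, 0.999, 0.043, -0.001]
wrist_force: [0.1, 0.1, -0.5]
finger_gap: 0.0558
tester mm [-83.01050135 -11.07562727  94.50303386] yaw -0.00017100448686394043 F tester (np.float64(0.06538665884280709), np.float64(0.0898611878508253), np.float64(-0.46907628072515684)) [-0.06117887  0.03324201  0.00945044] 0.055786689843111706 3.2667
```

View pics/side1z.png

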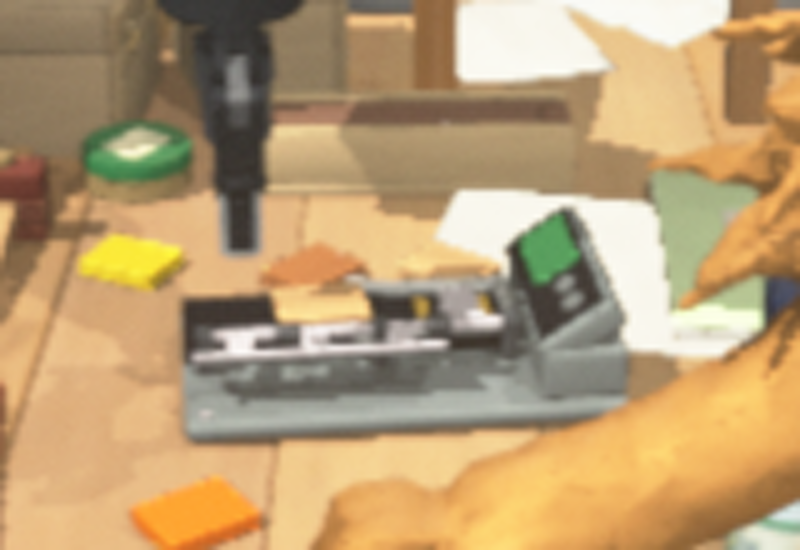

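View pics/top1z.png

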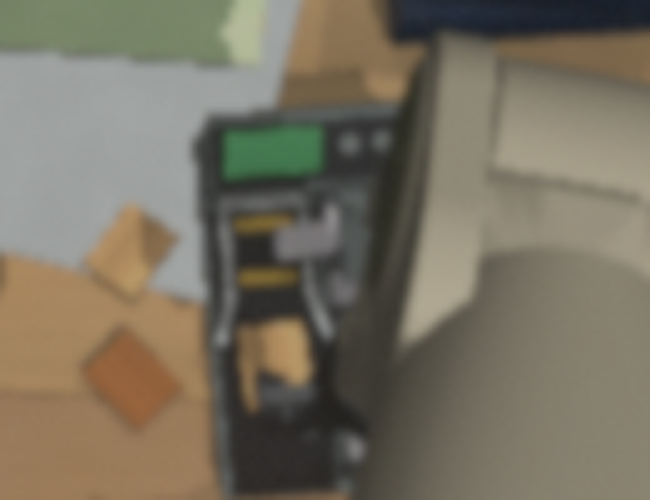

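The side view shows the right fingertip ending at about pixel (228,200), above the front part of the plate. The coupon is undisturbed. I'll work out the tip height and its width along x.

Run:
```python
from h import *
v=np.load("tester.npy");c,s=np.cos(v[2]),np.sin(v[2])
for z in (.09,.095,.1,.105,.11):
    for x in(-94,-83,-72):
        q=np.array([x,-46])/1e3
        print(z,x,(proj("side",[v[0]+c*q[0]-s*q[1],v[1]+s*q[0]+c*q[1],z])-[180,150])*5)
```

```text
0.09 -94 [221.44033115 270.74314476]
0.09 -83 [243.22512179 269.63690354]
0.09 -72 [264.97534322 268.53241775]
0.095 -94 [221.0904591  261.92955351]
0.095 -83 [242.91915801 260.82810924]
0.095 -72 [264.71314871 259.72841629]
0.1 -94 [220.7391817  253.08056002]
0.1 -83 [242.61196622 251.98396018]
0.1 -72 [264.44990269 250.88910746]
0.105 -94 [220.38649045 244.19595057]
0.105 -83 [242.30353901 243.10424309]
0.105 -72 [264.18559884 242.01427843]
0.11 -94 [220.03237681 235.27550969]
0.11 -83 [241.99386892 234.18874297]
0.11 -72 [263.92023077 233.10371468]
```

```bash
python3 -m handwheel '[{"dx":0,"dy":-0.05,"dz":0.8,"roll":0},{"dx":0,"dy":0,"dz":0.8,"roll":0},{"dx":0,"dy":0,"dz":0.4,"roll":0},{"dx":0,"dy":0,"dz":0.2,"roll":0},{"dx":0,"dy":0,"dz":0.2,"roll":0},{"dx":0,"dy":0,"dz":0,"roll":0}]' && python3 where.py && python3 -m handwheel '[{"dx":0,"dy":0,"dz":0.2,"roll":0},{"dx":0,"dy":0,"dz":0.2,"roll":0},{"dx":0,"dy":0,"dz":0.2,"roll":0},{"dx":0,"dy":0,"dz":0,"roll":0}]' && python3 where.py
```

```text
clock: 3.87
tcp_pos: [0.4885, -0.0091, 0.0474]
orientation: [0.0, 0.999, 0.043, 0.0]
wrist_force: [-0.4, -0.2, 1.1]
finger_gap: 0.0563
tester mm [-81.79310636 -10.4279041   47.35270702] yaw -0.00019864126715059272 F tester (np.float64(-0.38099578866870876), np.float64(-0.21209830742687377), np.float64(1.147755997300323)) [ 0.03079729 -0.01132521  0.01038089] 0.056279631917190785 3.8667
clock: 4.2
tcp_pos: [0.489, -0.0094, 0.0353]
orientation: [0.0, 0.999, 0.043, 0.001]
wrist_force: [0.8, -1.4, 3.7]
finger_gap: 0.056
tester mm [-81.26303639 -10.72914181  35.29631012] yaw -0.00023217266474132026 F tester (np.float64(0.6998234193668441), np.float64(-1.4721869760378639), np.float64(3.7218720008794075)) [-0.18519137 -0.14927527  0.06646855] 0.05604043579695232 4.2
```

```bash
python3 -m handwheel '[{"dx":0,"dy":0,"dz":0.2,"roll":0},{"dx":0,"dy":0,"dz":0.2,"roll":0},{"dx":0,"dy":0,"dz":0,"roll":0}]' && python3 where.py && python3 -m handwheel '[{"dx":0,"dy":0,"dz":0.15,"roll":0},{"dx":0,"dy":0,"dz":0,"roll":0}]' && python3 where.py;  python3 - <<'E'
from h import *
for n,(x0,y0,w,h) in dict(side=(180,150,160,110),top=(235,125,130,100)).items():
    a=env.read_camera(n);cv2.imwrite(f"pics/{n}2.png",a);cv2.imwrite(f"pics/{n}2z.png",cv2.resize(a[y0:y0+h,x0:x0+w],None,fx=5,fy=5,interpolation=cv2.INTER_CUBIC))
E
```

```text
clock: 4.45
tcp_pos: [0.4892, -0.0094, 0.0276]
orientation: [0.0, 0.999, 0.043, 0.001]
wrist_force: [0.1, -1.6, 6.7]
finger_gap: 0.0559
tester mm [-81.09128088 -10.7955062   27.63407245] yaw -0.00024267465819195755 F tester (np.float64(-0.026041867182713146), np.float64(-1.5752828890147526), np.float64(6.749784111279132)) [-0.30901703  0.03564376  0.04010879] 0.05592460820621728 4.45
clock: 4.62
tcp_pos: [0.4891, -0.0091, 0.0249]
orientation: [0.0, 0.999, 0.043, 0.001]
wrist_force: [-0.1, 0.5, 6.7]
finger_gap: 0.0558
tester mm [-81.11893279 -10.47503031  24.91047292] yaw -6.541115130256903e-05 F tester (np.float64(-0.010310238184554926), np.float64(0.5464917109707725), np.float64(6.72921038076873)) [-0.12952017  0.1064765  -0.01845117] 0.05578801533790021 4.6167
```

View pics/side2z.png

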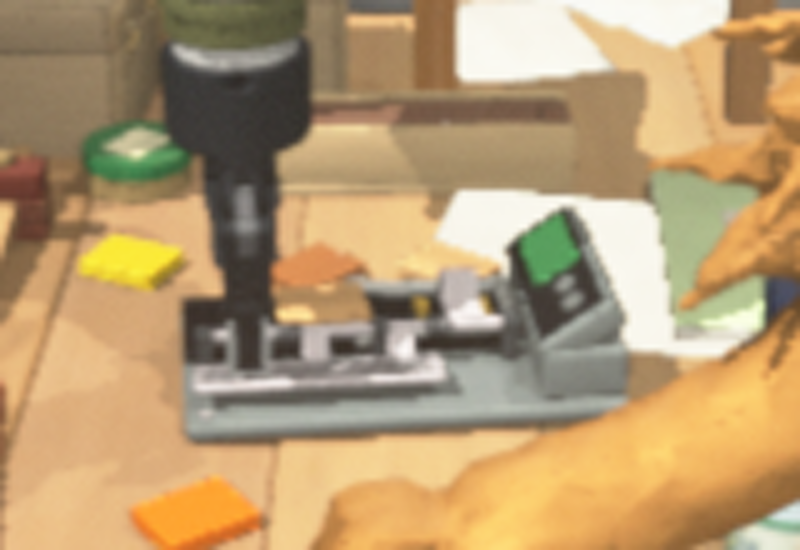

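View pics/top2z.png

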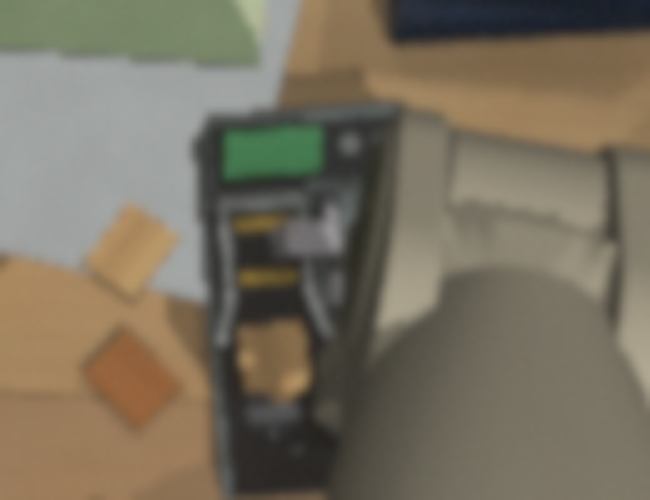

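The plate is going down and the jaw (zoom 460,290) is rising. The left fingertip is behind the coupon (zoom 272,412). I'll press a little further.

```bash
python3 -m handwheel '[{"dx":0,"dy":0,"dz":0.1,"roll":0},{"dx":0,"dy":0,"dz":0,"roll":0},{"dx":0,"dy":0,"dz":0,"roll":0}]' && python3 where.py && python3 -m handwheel '[{"dx":0,"dy":0,"dz":0.08,"roll":0},{"dx":0,"dy":0,"dz":0,"roll":0},{"dx":0,"dy":0,"dz":0,"roll":0}]' && python3 where.py
```

```text
clock: 4.97
tcp_pos: [0.4892, -0.0088, 0.0233]
orientation: [-0.0, 0.999, 0.043, 0.001]
wrist_force: [-0.7, 2.0, 8.8]
finger_gap: 0.056
tester mm [-81.08365364 -10.17136258  23.30185066] yaw 0.00019207693788450553 F tester (np.float64(-0.5612935566270534), np.float64(2.0246600464751396), np.float64(8.751384374485855)) [ 0.10149506  0.13446145 -0.05617767] 0.05602725388293066 4.9667
clock: 5.22
tcp_pos: [0.4891, -0.0085, 0.0219]
orientation: [-0.0, 0.999, 0.043, 0.001]
wrist_force: [-1.7, 3.6, 10.6]
finger_gap: 0.0563
tester mm [-81.08416918  -9.82677977  21.85507828] yaw 0.0004457431641149284 F tester (np.float64(-1.4229094308853516), np.float64(3.73285410255337), np.float64(10.597611614502165)) [ 0.35599     0.27399976 -0.00224671] 0.05627835720307268 5.2167
```

```bash
python3 -m handwheel '[{"dx":0.2,"dy":0,"dz":0,"roll":0},{"dx":0.2,"dy":0,"dz":0,"roll":0},{"dx":0.2,"dy":0,"dz":0,"roll":0},{"dx":0.2,"dy":0,"dz":0,"roll":0},{"dx":0.2,"dy":0,"dz":0,"roll":0},{"dx":0,"dy":0,"dz":0,"roll":0}]' && python3 where.py && python3 -m handwheel '[{"dx":0.2,"dy":0,"dz":0,"roll":0},{"dx":0.2,"dy":0,"dz":0,"roll":0},{"dx":0.2,"dy":0,"dz":0,"roll":0},{"dx":0.2,"dy":0,"dz":0,"roll":0},{"dx":0.2,"dy":0,"dz":0,"roll":0},{"dx":0,"dy":0,"dz":0,"roll":0}]' && python3 where.py;  python3 - <<'E'
from h import *
for n,(x0,y0,w,h) in dict(side=(180,150,160,110),top=(235,125,130,100)).items():
    a=env.read_camera(n);cv2.imwrite(f"pics/{n}3.png",a);cv2.imwrite(f"pics/{n}3z.png",cv2.resize(a[y0:y0+h,x0:x0+w],None,fx=5,fy=5,interpolation=cv2.INTER_CUBIC))
E
```

```text
clock: 5.72
tcp_pos: [0.5057, -0.0075, 0.0214]
orientation: [0.0, 0.999, 0.042, -0.002]
wrist_force: [-8.6, -0.9, 15.7]
finger_gap: 0.0561
tester mm [-64.45760766 -10.30068003  21.35012989] yaw -0.0008882664943209856 F tester (np.float64(-8.676191555395038), np.float64(-0.17270267746247348), np.float64(15.740863806187953)) [-0.55889049  1.78651114 -0.31052927] 0.05605652361038433 5.7167
clock: 6.22
tcp_pos: [0.5257, -0.0059, 0.0214]
orientation: [0.001, 0.999, 0.042, -0.002]
wrist_force: [-8.6, 0.7, 15.5]
finger_gap: 0.0558
tester mm [-44.46821119 -10.41235808  21.43735582] yaw -0.001003909690172014 F tester (np.float64(-8.55200908742893), np.float64(1.4075721985200285), np.float64(15.51810030601828)) [-0.59935172  1.73414741 -0.26933576] 0.05578156971948863 6.2167
```

View pics/side3z.png

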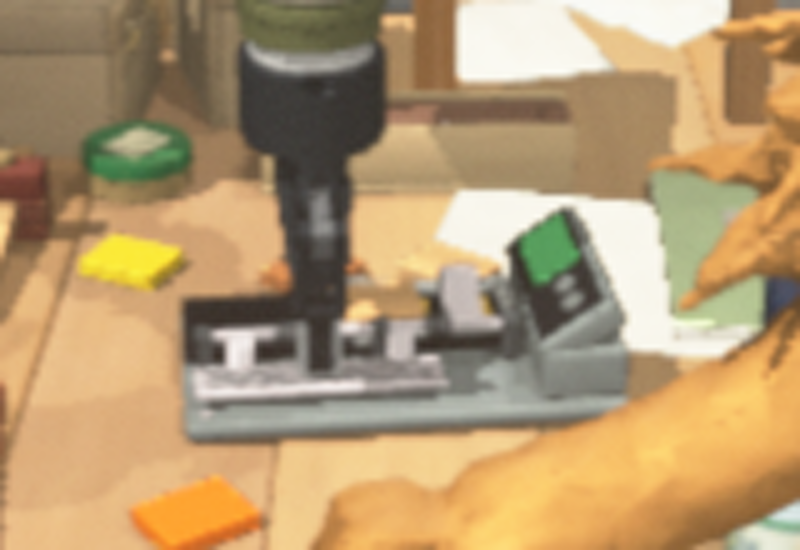

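View pics/top3z.png

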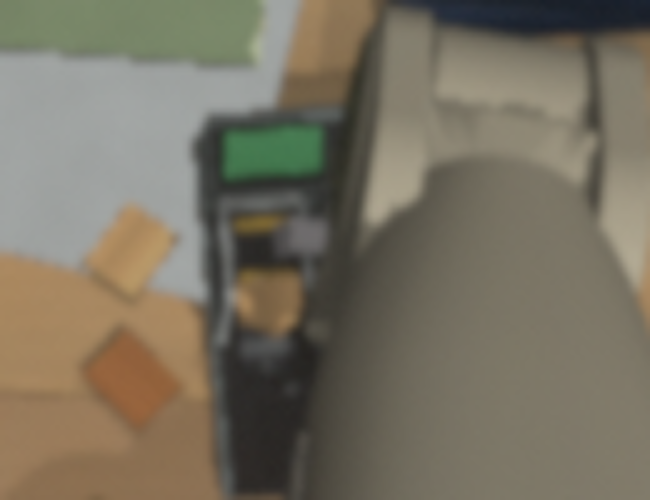

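The coupon is entering the channel straight (zoom 268,300), and the jaw is up. I'll keep pushing.

```bash
python3 -m handwheel '[{"dx":0.2,"dy":0,"dz":0,"roll":0},{"dx":0.2,"dy":0,"dz":0,"roll":0},{"dx":0.2,"dy":0,"dz":0,"roll":0},{"dx":0.2,"dy":0,"dz":0,"roll":0},{"dx":0.2,"dy":0,"dz":0,"roll":0},{"dx":0,"dy":0,"dz":0,"roll":0}]' && python3 where.py && python3 -m handwheel '[{"dx":0.2,"dy":0,"dz":0,"roll":0},{"dx":0.2,"dy":0,"dz":0,"roll":0},{"dx":0.2,"dy":0,"dz":0,"roll":0},{"dx":0,"dy":0,"dz":0,"roll":0}]' && python3 where.py;  python3 - <<'E'
from h import *
for n,(x0,y0,w,h) in dict(side=(180,150,160,110),top=(235,125,130,100)).items():
    a=env.read_camera(n);cv2.imwrite(f"pics/{n}4.png",a);cv2.imwrite(f"pics/{n}4z.png",cv2.resize(a[y0:y0+h,x0:x0+w],None,fx=5,fy=5,interpolation=cv2.INTER_CUBIC))
E
```

```text
clock: 6.82
tcp_pos: [0.5458, -0.0043, 0.0215]
orientation: [0.001, 0.999, 0.042, -0.002]
wrist_force: [-8.1, -0.3, 15.2]
finger_gap: 0.0561
tester mm [-24.29166662 -10.49185882  21.53335205] yaw -0.0009935699737072812 F tester (np.float64(-8.137172589594854), np.float64(0.44754193934809555), np.float64(15.234223928236856)) [-0.61273842  1.71155192 -0.24192686] 0.05611504408367439 6.8167
clock: 7.15
tcp_pos: [0.5578, -0.0032, 0.0216]
orientation: [0.001, 0.999, 0.042, -0.002]
wrist_force: [-8.2, -1.0, 14.3]
finger_gap: 0.0561
tester mm [-12.17139868 -10.47843629  21.56960211] yaw -0.0009450267858536615 F tester (np.float64(-8.278117010641758), np.float64(-0.3088658985305467), np.float64(14.29544444120889)) [-0.59205274  1.740375   -0.29534717] 0.05612663835049642 7.15
```

View pics/side4z.png

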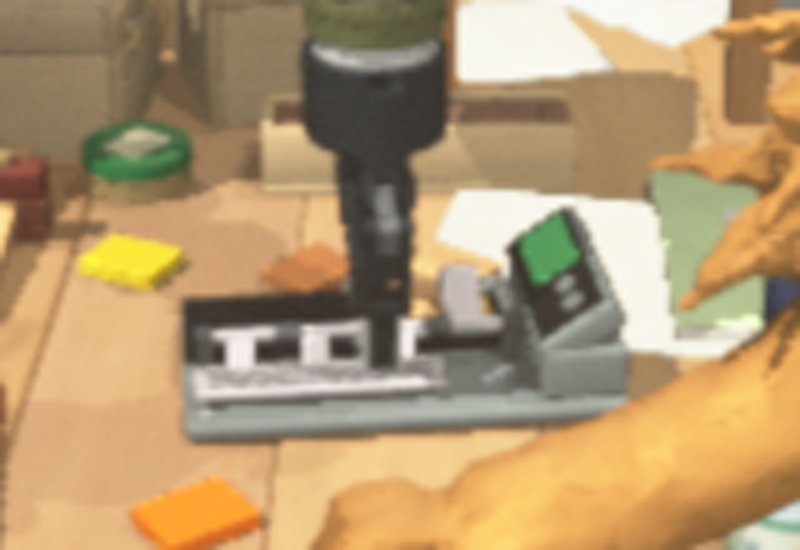

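View pics/top4z.png

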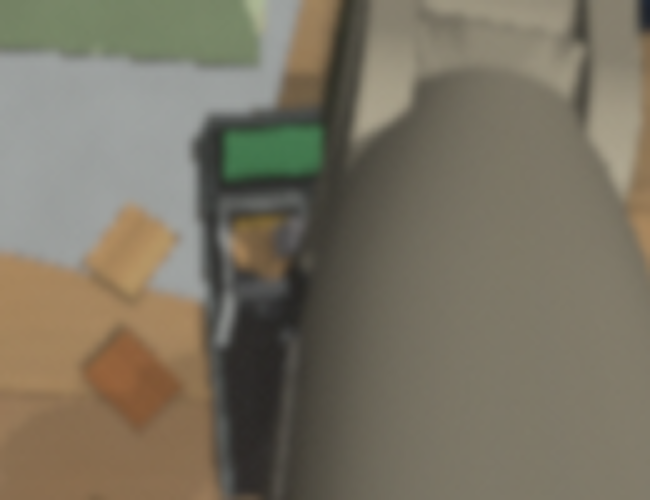

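The coupon is under the jaw, with a strip of the far gold contact still showing at zoom (258,222). About 11 mm remain, so I'll creep the rest.

```bash
python3 -m handwheel '[{"dx":0.15,"dy":0,"dz":0,"roll":0},{"dx":0.15,"dy":0,"dz":0,"roll":0},{"dx":0.1,"dy":0,"dz":0,"roll":0},{"dx":0,"dy":0,"dz":0,"roll":0}]' && python3 where.py && python3 -m handwheel '[{"dx":0.1,"dy":0,"dz":0,"roll":0},{"dx":0,"dy":0,"dz":0,"roll":0}]' && python3 where.py
```

```text
clock: 7.58
tcp_pos: [0.5655, -0.0026, 0.0216]
orientation: [0.001, 0.999, 0.042, -0.002]
wrist_force: [-8.9, -0.1, 14.9]
finger_gap: 0.0562
tester mm [ -4.49408717 -10.52125214  21.57613167] yaw -0.001004829415553285 F tester (np.float64(-8.846021109135142), np.float64(0.6589147885732598), np.float64(14.858619438666837)) [-0.62367697  1.81074034 -0.30065958] 0.05617883235115904 7.5833
clock: 7.75
tcp_pos: [0.5671, -0.0025, 0.0216]
orientation: [0.001, 0.999, 0.042, -0.003]
wrist_force: [-10.3, -0.8, 16.6]
finger_gap: 0.0561
tester mm [ -2.84172025 -10.5147882   21.57024206] yaw -0.0010520729390968153 F tester (np.float64(-10.362999366587806), np.float64(0.08645086772857036), np.float64(16.64011085086702)) [-0.63883652  1.94886596 -0.31684595] 0.056109797457231964 7.75
```

Force is beginning to rise. I'll use 1 mm steps from here.

```bash
python3 -m handwheel '[{"dx":0.06,"dy":0,"dz":0,"roll":0},{"dx":0,"dy":0,"dz":0,"roll":0}]' && python3 where.py && python3 -m handwheel '[{"dx":0.06,"dy":0,"dz":0,"roll":0},{"dx":0,"dy":0,"dz":0,"roll":0}]' && python3 where.py&& python3 -m handwheel '[{"dx":0.06,"dy":0,"dz":0,"roll":0},{"dx":0,"dy":0,"dz":0,"roll":0}]' && python3 where.py
```

```text
clock: 7.92
tcp_pos: [0.5672, -0.0024, 0.0215]
orientation: [0.001, 0.999, 0.042, -0.004]
wrist_force: [-12.3, -1.0, 17.7]
finger_gap: 0.056
tester mm [ -2.781247   -10.51795943  21.50555478] yaw -0.0013416759379505927 F tester (np.float64(-12.376574214268127), np.float64(0.06945377179461154), np.float64(17.696165125706226)) [-0.79740617  2.55057465 -0.38863443] 0.05600852532146051 7.9167
clock: 8.08
tcp_pos: [0.5673, -0.0024, 0.0214]
orientation: [0.001, 0.999, 0.042, -0.005]
wrist_force: [-15.5, -1.4, 19.7]
finger_gap: 0.056
tester mm [ -2.70484331 -10.49738637  21.42707697] yaw -0.0016187578410908204 F tester (np.float64(-15.570842303811897), np.float64(-0.07521213328846321), np.float64(19.7382594701727)) [-0.95232538  3.09612755 -0.47192823] 0.05604557132302617 8.0833
clock: 8.25
tcp_pos: [0.5689, -0.0022, 0.0215]
orientation: [0.001, 0.999, 0.042, -0.004]
wrist_force: [-14.5, -0.5, 18.6]
finger_gap: 0.0561
tester mm [ -1.09485842 -10.45179332  21.46838107] yaw -0.0008833227519517844 F tester (np.float64(-14.45499407633514), np.float64(0.7790896027221461), np.float64(18.622143137056334)) [-0.80222768  2.84874614 -0.15107212] 0.05614938995164612 8.25
```

```bash
python3 -m handwheel '[{"dx":0.06,"dy":0,"dz":0,"roll":0},{"dx":0,"dy":0,"dz":0,"roll":0}]' && python3 where.py && python3 -m handwheel '[{"dx":0.08,"dy":0,"dz":0,"roll":0},{"dx":0,"dy":0,"dz":0,"roll":0}]' && python3 where.py;  python3 - <<'E'
from h import *
for n,(x0,y0,w,h) in dict(side=(230,170,80,60),top=(265,140,60,45)).items():
    a=env.read_camera(n);cv2.imwrite(f"pics/{n}5.png",a);cv2.imwrite(f"pics/{n}5z.png",cv2.resize(a[y0:y0+h,x0:x0+w],None,fx=10,fy=10,interpolation=cv2.INTER_CUBIC))
E
```

```text
clock: 8.42
tcp_pos: [0.5689, -0.0022, 0.0215]
orientation: [0.001, 0.999, 0.042, -0.005]
wrist_force: [-18.2, -2.0, 22.0]
finger_gap: 0.0556
tester mm [ -1.02682156 -10.43080087  21.45131827] yaw -0.00093503629230271 F tester (np.float64(-18.300964314269795), np.float64(-0.43195696536392236), np.float64(22.004901625459517)) [-0.99830491  3.45139289 -0.18228332] 0.05556522822959183 8.4167
clock: 8.58
tcp_pos: [0.569, -0.0022, 0.0214]
orientation: [0.001, 0.999, 0.042, -0.007]
wrist_force: [-21.6, -3.3, 25.7]
finger_gap: 0.0558
tester mm [ -1.00159917 -10.38828096  21.38312262] yaw -0.0010999905221619755 F tester (np.float64(-21.777599513221237), np.float64(-1.444886043267262), np.float64(25.664221259594914)) [-1.19953672  4.23601797 -0.18525148] 0.055799081773603994 8.5833
```

View pics/side5z.png

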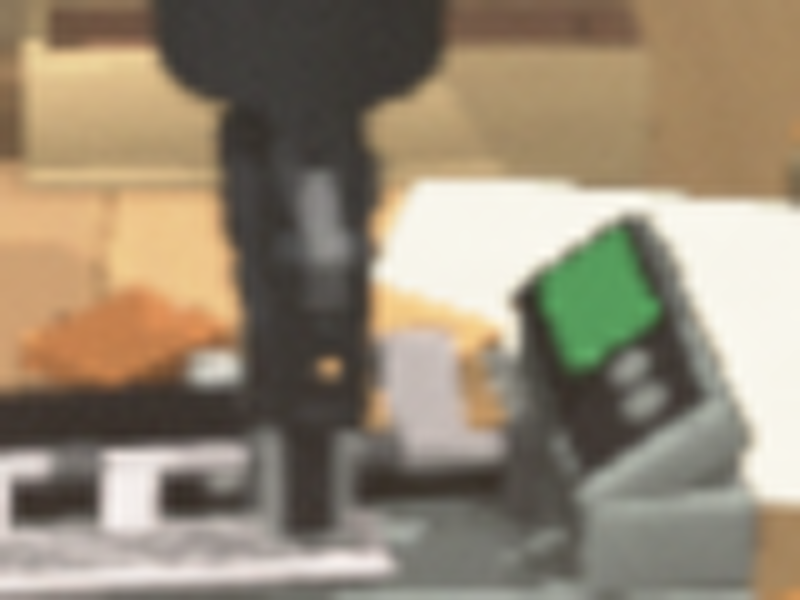

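View pics/top5z.png

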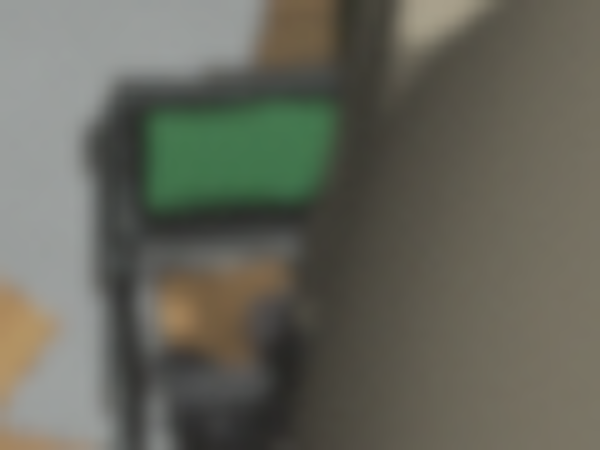

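The push ends on a hard stop at TCP x = -1.0, exactly where a fully home coupon predicts it. The coupon covers both gold contacts and meets the end stop (top zoom 225,265). I'll back off with the clip still held.

```bash
python3 -m handwheel '[{"dx":-0.15,"dy":0,"dz":0,"roll":0},{"dx":-0.15,"dy":0,"dz":0,"roll":0},{"dx":-0.15,"dy":0,"dz":0,"roll":0},{"dx":-0.15,"dy":0,"dz":0,"roll":0},{"dx":0,"dy":0,"dz":0,"roll":0}]' && python3 where.py;  python3 - <<'E'
from h import *
for n,(x0,y0,w,h) in dict(side=(230,170,80,60),top=(265,140,60,45)).items():
    a=env.read_camera(n);cv2.imwrite(f"pics/{n}6.png",a);cv2.imwrite(f"pics/{n}6z.png",cv2.resize(a[y0:y0+h,x0:x0+w],None,fx=10,fy=10,interpolation=cv2.INTER_CUBIC))
E
```

```text
clock: 9.1
tcp_pos: [0.568, -0.0028, 0.0232]
orientation: [0.001, 0.999, 0.043, 0.004]
wrist_force: [3.2, 0.6, 9.0]
finger_gap: 0.0556
tester mm [ -1.97708372 -10.97612099  23.16928848] yaw 0.000313544394671586 F tester (np.float64(3.2410576586041686), np.float64(0.34000079273276934), np.float64(8.953768127126985)) [-0.11913975 -0.65798033  0.13446076] 0.055567246424472055 9.1
```

View pics/top6z.png

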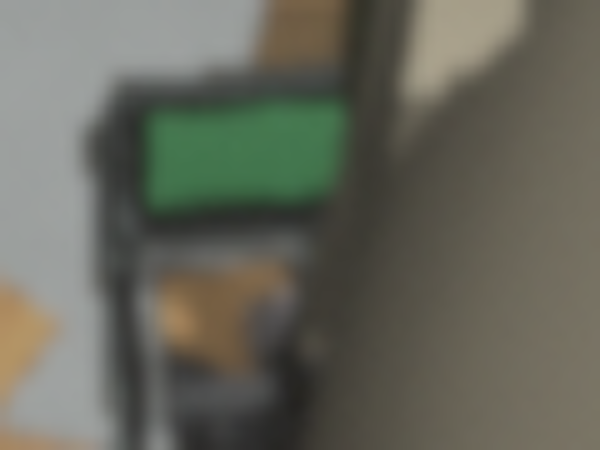

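```bash
python3 -m handwheel '[{"dx":-0.15,"dy":0,"dz":0,"roll":0},{"dx":-0.15,"dy":0,"dz":0,"roll":0},{"dx":0,"dy":0,"dz":0,"roll":0}]' && python3 where.py && python3 -m handwheel '[{"dx":0,"dy":0,"dz":-0.15,"roll":0},{"dx":0,"dy":0,"dz":-0.2,"roll":0},{"dx":0,"dy":0,"dz":-0.2,"roll":0},{"dx":0,"dy":0,"dz":-0.2,"roll":0},{"dx":0,"dy":0,"dz":-0.3,"roll":0},{"dx":0,"dy":0,"dz":-0.3,"roll":0},{"dx":0,"dy":0,"dz":-0.5,"roll":0},{"dx":0,"dy":0,"dz":-0.8,"roll":0}]' && python3 where.py
```

```text
clock: 9.45
tcp_pos: [0.5627, -0.0034, 0.0233]
orientation: [0.001, 0.999, 0.043, 0.004]
wrist_force: [3.3, 1.1, 8.6]
finger_gap: 0.056
tester mm [ -7.30847107 -11.09446459  23.31852783] yaw 0.00044741756026719925 F tester (np.float64(3.430735710722623), np.float64(0.7956766065847929), np.float64(8.559863045390598)) [-0.09921774 -0.87174962  0.17908109] 0.056003270430025044 9.45
clock: 10.12
tcp_pos: [0.5571, -0.0029, 0.0732]
orientation: [-0.0, 0.999, 0.043, -0.002]
wrist_force: [0.3, -0.2, -0.6]
finger_gap: 0.056
tester mm [-12.8433405  -10.07881187  73.19005157] yaw -0.00017885553632876472 F tester (np.float64(0.2661478151969482), np.float64(-0.20885328078822582), np.float64(-0.5665387954652772)) [ 0.02349655 -0.01226356 -0.01115045] 0.055989930479386295 10.1167
```

Now I'll move up and out of the cameras' view of the tester, back along the route I came in by.

```bash
python3 -m handwheel '[{"dx":0,"dy":0,"dz":-1,"roll":0},{"dx":0,"dy":0,"dz":-1,"roll":0},{"dx":0,"dy":0,"dz":-1,"roll":0},{"dx":0,"dy":0,"dz":-1,"roll":0},{"dx":0,"dy":0,"dz":-1,"roll":0},{"dx":0,"dy":0,"dz":-1,"roll":0},{"dx":0,"dy":0,"dz":-1,"roll":0},{"dx":-0.9,"dy":0.9,"dz":0,"roll":0}]' && python3 -m handwheel '[{"dx":-0.69,"dy":0.98,"dz":0,"roll":0},{"dx":-0.69,"dy":0.98,"dz":0,"roll":0},{"dx":-0.69,"dy":0.98,"dz":0,"roll":0},{"dx":-0.69,"dy":0.98,"dz":0,"roll":0},{"dx":-0.69,"dy":0.98,"dz":0,"roll":0},{"dx":-0.69,"dy":0.98,"dz":0,"roll":0},{"dx":-0.69,"dy":0.98,"dz":0,"roll":0},{"dx":-0.69,"dy":0.98,"dz":0,"roll":0}]' && python3 -m handwheel '[{"dx":-0.5,"dy":0.98,"dz":0,"roll":0},{"dx":-0.5,"dy":0.98,"dz":0,"roll":0},{"dx":-0.5,"dy":0.98,"dz":0,"roll":0},{"dx":-0.5,"dy":0.98,"dz":0,"roll":0},{"dx":-0.5,"dy":0.98,"dz":0,"roll":0},{"dx":0,"dy":0,"dz":0,"roll":0},{"dx":0,"dy":0,"dz":0,"roll":0}]'
python3 - <<'E'
from h import *
for n,(x0,y0,w,h) in dict(side=(200,180,110,70),top=(265,140,60,70)).items():
    a=env.read_camera(n);cv2.imwrite(f"pics/{n}7.png",a);cv2.imwrite(f"pics/{n}7z.png",cv2.resize(a[y0:y0+h,x0:x0+w],None,fx=7,fy=7,interpolation=cv2.INTER_CUBIC))
    p=cv2.imread(f"pics/{n}0.png"); print(n)
v=np.load("tester.npy");c,s=np.cos(v[2]),np.sin(v[2])
for q in [(60,44,32),(60,4,32),(10,44,32),(10,4,32),(60,24,31)]:
    X=[v[0]+(c*q[0]-s*q[1])/1e3,v[1]+(s*q[0]+c*q[1])/1e3,q[2]/1e3];print(q,(proj("top",X)-[265,140])*7)
E
```

```text
clock: 10.78
tcp_pos: [0.5459, -0.0212, 0.2186]
orientation: [0.0, 0.999, 0.044, 0.004]
wrist_force: [1.3, -0.4, 0.5]
finger_gap: 0.0559
clock: 11.45
tcp_pos: [0.4446, -0.1889, 0.2144]
orientation: [0.0, 0.999, 0.043, 0.0]
wrist_force: [0.1, 0.5, -0.1]
finger_gap: 0.0563
clock: 12.03
tcp_pos: [0.4035, -0.2908, 0.2141]
orientation: [-0.0, 0.999, 0.042, 0.0]
wrist_force: [-0.9, -0.5, -0.7]
finger_gap: 0.056
side
top
(60, 44, 32) [113.20291873 187.05196338]
(60, 4, 32) [204.69935098 180.21644861]
(10, 44, 32) [123.27831863 298.69759921]
(10, 4, 32) [215.60661285 291.8010742 ]
(60, 24, 31) [158.77812019 184.2394177 ]
```

View pics/side7z.png

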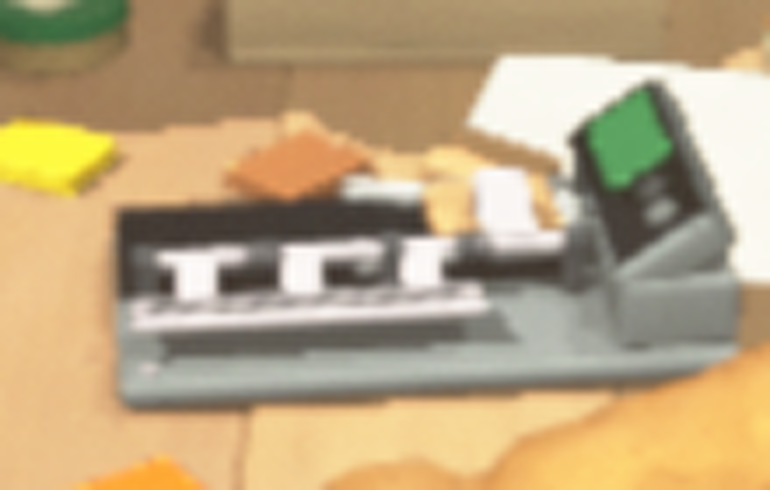

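View pics/top7z.png

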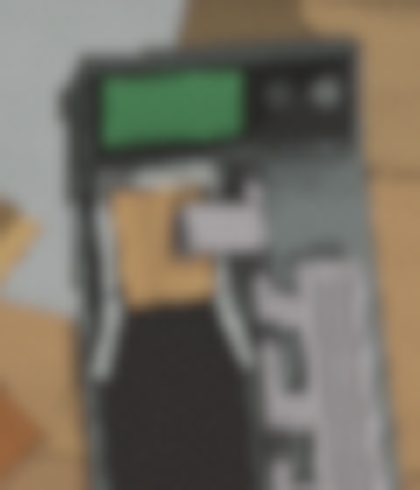

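View pics/top7.png

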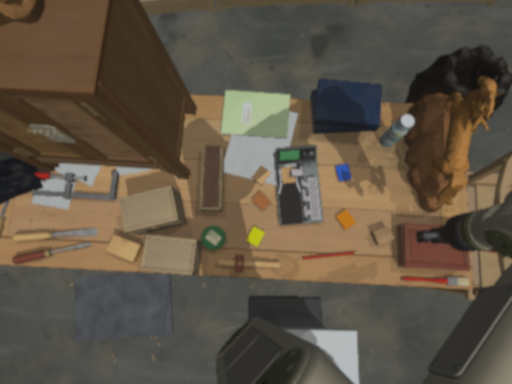

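The coupon looks home with the jaw on it and the thumb plate partly down. One numeric check remains: a sub-pixel edge profile of the coupon's back edge and its yaw.

Run:
```python
from h import *
v=np.load("tester.npy");c,s=np.cos(v[2]),np.sin(v[2])
a=np.mean([env.read_camera("top").astype(float) for _ in range(4)],0).astype(np.float32)
b=cv2.imread("pics/top0.png").astype(np.float32)
def prof(im,xs,y,z):
    X=np.stack([v[0]+(c*xs-s*y)/1e3,v[1]+(s*xs+c*y)/1e3,np.full_like(xs,z/1e3)],-1);p=proj("top",X).astype(np.float32)
    return cv2.remap(im,p[None,:,0],p[None,:,1],cv2.INTER_CUBIC)[0]
xs=np.arange(-5,80,.25)
for y in (42,38,34,30,26):
    g=prof(a,xs,y,32);d=g[:,2]-g[:,0]; m=d[(xs>25)&(xs<45)].mean()/2
    k=np.where(d>m)[0]; print("y",y,"brown from",xs[k[0]],"to",xs[k[-1]])
# original coupon, same method, as length reference
xs=np.arange(-90,20,.25)
for y in (36,30,26,20,14):
    g=prof(b,xs,y,32);d=g[:,2]-g[:,0]; m=d[(xs>-45)&(xs<-30)].mean()/2
    k=np.where(d>m)[0]; print("start y",y,xs[k[0]],xs[k[-1]])
xs=np.arange(40,80,2.);print(np.c_[xs,prof(a,xs,34,31)].round(0).astype(int).tolist())
```

```text
y 42 brown from 7.5 to 59.5
y 38 brown from 7.0 to 59.0
y 34 brown from 7.5 to 58.75
y 30 brown from 7.75 to 58.75
y 26 brown from 7.5 to 59.5
start y 36 -65.0 19.75
start y 30 -64.75 19.75
start y 26 -64.0 19.75
start y 20 -63.0 19.75
start y 14 -63.5 19.75
[[40, 93, 136, 171], [42, 93, 136, 171], [44, 93, 136, 171], [46, 93, 136, 171], [48, 93, 135, 170], [50, 93, 135, 170], [52, 93, 134, 169], [54, 91, 132, 166], [56, 94, 129, 159], [58, 101, 127, 151], [60, 115, 131, 145], [62, 127, 136, 141], [64, 131, 137, 137], [66, 121, 124, 123], [68, 103, 106, 104], [70, 82, 85, 83], [72, 63, 66, 64], [74, 53, 56, 55], [76, 46, 51, 48], [78, 48, 58, 48]]
```

The profile goes straight from wood to stop at x≈59–60 with no dark gap between them. The back edge is square to the channel to within about 1 mm. I'll hand in.

```bash
python3 -c "
from workcell import env
print(env.get_state()['clock']);print(env.hand_in())"
```

```text
12.3333
the job is handed in; nothing more can be done
None
```

The coupon is loaded and the job is handed in, at 12.3 s of the 51 s allowed. I held the thumb plate down with the right fingertip (10–26 N at the wrist) and slid the coupon along the bed under the raised jaw with the left. I then backed off with the clip still held, lifted so it closed on the coupon, and moved clear.

**Last checks:**
- **Position:** The push ended on a hard stop at the finger position predicted for fully home, at about 22 N. The top view shows wood meeting the end stop at x≈59–60 mm with no dark gap. Picture resolution is only about 2.8 mm per pixel, so the force and position at the stop are the stronger evidence.
- **Squareness:** The coupon's back edge is square in the channel to within about 1 mm.
- **Clip:** The pictures show the jaw resting on the coupon and the thumb plate partly down. I did not measure the clip angle.
- **Other items:** Comparing the views by eye, the spare coupons and other loose things look undisturbed. The arm was touching nothing at hand-in.

**One anomaly:** About 1.7 mm before home the coupon stuck briefly, then moved on with about 7 N more push. I took this as one corner reaching the stop first and the coupon squaring up.

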